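# Level a bench shelf with its foot screw and press the spirit level for the lock nut

## Robot

A 6-joint arm with a two-finger parallel gripper is mounted at the origin on the work surface. World frame = base frame: x ahead of the robot, y to its left, z up, the work surface at z = 0. Lengths are in m, angles in rad, forces in N, time in s.
With the tool pointing down it reaches from about 0.375 to 0.975 m from the base axis. Payload 3.8 kg.
Tool frame: the origin (TCP) lies between the finger pads; the fingertips stand 17 mm ahead of it and the grasp point (between the pads) lies 2 mm behind it; y points along the fingers, z is the direction in which the jaws open and shut, and the axes are right-handed (so a half turn about y gives the same grasp; the last joint's range is limited). The gripper opens to 85 mm and grips with 20 to 120 N. Pads are 22 mm wide; open, the fingers measure 114 mm over their backs; the gripper's body (76 mm by 85 mm) begins 54 mm behind the grasp point. The pads swing forward as they close: fully open they stand 13 mm farther back than shut.
Start: joints at [1.285, 0.264, 1.604, -0, 1.274, -0.037], TCP at [0.166, 0.654, 0.248] pointing down, gripper open.
Joint ranges: [-2.63, 2.63], [-0.94, 2.18], [0.31, 2.57], [-1.31, 4.45], [0, 2.66], [-2.55, 2.55]. Speed limits (rad/s): [2.57, 2.57, 3.14, 3.14, 3.14, 3.14].

## Interface

Orientations are given as a rotation vector (axis times angle).
In Python, from workcell import bot, eyes, nets gives the robot as it stands. The module is installed in compiled form; this text tells all that it offers.
- The arm moves only by the tool jog_arm, never from a script. Its arguments are lists of equal length, an entry for each row: "turn": the turn, a rotation vector about the tool's x, y, z in rad, a list of three; "slide": the shift along the tool's x, y, z in mm, a list of three; "grip": the opening in per cent of the stroke, from 0 (shut) to 100 (fully open). A call has 1 to 5 rows; each row shifts and turns the commanded pose from where the row before left it, along the tool's axes as they then stand; what a row does not reach is not made up. A row lasts 1/10 s, in which the tool goes at most 50 mm and 8.59 degrees, less where a joint would pass 70% of its speed; a pose out of reach is approached as far as the arm can. A call with a gripper value outside its range is refused whole. The fingers move at their own pace and stop on an object; "newtons" is the grip in N (left out, the last holds). Time passes only in rows, so rows that do not move let the fingers close. It gives the time, the measured TCP pose, the force and the opening at its end, in the units of the state.
- bot.read_state(): the state, without advancing time (a new reading comes with each control period).
- eyes.read_camera(name): name is "scene" or "top" or "wrist"; returns a dict with "img" (480x640x3 uint8, red, green, blue), "depth" (480x640 float32, m along the optical axis (not along the pixel's ray), 0 where there is no reading), "intrinsics" (3x3 intrinsics, pixels), "position" and "rotation" of the camera in the world. Camera axes: x right, y down, z forward; pixel columns grow to the right and rows downward; lengths in m; the calibration is good to about 2 mm. A picture is of the moment at which its call begins.
- bot.finish_job(): hands the job in, once; it reports no verdict.
Trained networks look in a picture, given as the dict that the camera call returned (one of the last four; its "shot" number tells which), for a name from the list of things; names that differ only in an ending like _2 or _b are one class to them, and where a whole thing is asked for, a point or a joint stands for the part that bears it (a point fixed in the world has none). Each returns a list of dicts, best first, with "conf" (0 to 1); they miss things now and then, are a little off and sometimes report something else, mostly with a low value. They report only what shows in the picture. A call takes as long as a camera call. They do not tell look-alikes from the thing itself.
- nets.search_frame(thing, picture): "xyz" ([x, y, z] in m, in the coordinates of the camera as it stood for that picture, good to about 4 mm: the middle of the surface that is visible of it).
The state is a dict: "time": time; "q": joint angles; "joint_vel": joint speeds; "joint_torque": joint torques, N m; "tool_pos": TCP position; "tcp_rot": TCP orientation; "wrist_force": force on the tool from outside, world axes, zero at the start; "torque": the same for the moment, N m; "width": opening from 0.0 (shut) to 1.0 (fully open).
Only numpy, scipy, OpenCV 4.12 (cv2) and the standard library are available. Lean on these libraries where they do the work, as an engineer would, in place of code of your own. Each camera call takes 0.05 s, during which the arm holds its last target.

## Task

The low shelf on the bench dips towards its levelling foot: stand the yellow paint tin that is in the way upright in the free half of the grey tray, and lay the red spirit level along the middle of the shelf and let go of it. Then turn the black knob on the foot until the bubble is centred between its two lines. Finish by pressing the level down flat on the shelf, firmly but without forcing it (about one to two kilos), and keep pressing it with the bubble still centred, not letting go, while I tighten the lock nut; leave everything else where it is.

Things in the scene. Friction and masses are not known exactly. Their poses are not given: they have to be found in the camera images.
- tin: Small round paint tin, yellow label with a white band, diameter 62, height 76, about 0.32 kg, standing upright on the shelf. Origin: centre of its underside, z up.
- level: Red spirit level with black ends, 240 long (x), 26 wide (y), 45 high (z), about 0.3 kg, standing on its aluminium edge on the bench. Origin: centre of its underside. The yellow-green vial with the bubble is in the middle of its upper edge, in a window from x -32 to +32; the solid upper edge on either side of the window is for pressing.
- bubble (a joint): Place of the pale bubble (18 long) along the level's x axis, m from the middle of the vial; it goes to the higher end and rests after about 1 s. 0 is centred; two black lines at 12.7 mm either side of the middle: the bubble is between them within about 3 mm of 0. It moves 1.5 mm per 0.001 rad of tilt, at most 18 mm.
- shelf: Low shelf: pale board in a grey steel frame, 300 long (y) by 160 deep (x), top 90 above the bench, on two angle legs at its +y end; it tips about the feet of these legs as the levelling foot at its -y end is turned. Origin: on the bench midway between the feet of the legs, 135 from the board's middle.
- shelf_mid (a point): Centre of the shelf board's upper face. z is up from the board, y along the board's length towards the legs, -y towards the knob of the levelling foot.
- knob_grip (a point): Round black fluted knob of the levelling foot, 42 diameter (46 over flutes), 28 high, 185 from the board's middle. Point: on the upright screw axis at the knob's mid-height, always 122 above the bench. Clockwise from above raises this shelf end: 4 mm, or 18.75 mm of bubble travel, per turn (2.98 mm per rad). Stays where left (friction 0.06 N m). This end starts low by 1.7 to 3.4 rad of turning.
- tray: Fixed shallow open grey tray, 250 (x) by 150 (y), 35 high, walls 4, floor 5 thick. Origin: centre of its underside. A glue bottle stands in its +x half.
- tray_free (a point): Middle of the free half of the tray's inner floor, 58 from the tray's middle towards -x; axes as the tray's.
- glue: White glue bottle, diameter 48, height 120, standing in the +x half of the tray; leave it. Origin: centre of its underside.
- screw_jar: Glass jar with green cap, diameter 66, height 85, on the bench behind the shelf; leave it. Origin: centre of its underside.
- spray_can: Can with red label, diameter 56, height 150, on the bench behind the shelf; leave it. Origin: centre of its underside.
- blue_tin: Tin like the yellow one but with a blue label, on the bench behind the shelf; leave it. Origin: centre of its underside.
- tape_roll: Roll of brown tape lying flat, outer diameter 96, height 24, on the bench near the robot; leave it. Origin: centre of its underside.
- brush: Paint brush lying on the bench beyond the level; leave it. Origin: underside, handle to its -x.
- carton: Small carton, 90 (x) by 120 (y), 42 high, stored under the shelf; leave it. Origin: centre of its underside.
Not all that is in view belongs to the job. Of the things that look like the level, the largest one is meant.

How it is judged:
By the outcome, as a careful person would: the job done as asked, in the order asked, and still so for the second after the job is handed in, while the arm keeps its last pose, push and grip.
It also fails if it takes over 72 s, if anything falls off the work surface, if the arm or the gripper's body presses on something with over 40 N, if the wrist force passes 120 N, or if a joint passes its speed limit or range.

## Working session

There is one attempt and no reset: what is moved stays moved. The work goes in short steps, Python scripts to look and compute and a tool call to move; the robot and the scene stay as the last step left them, time stands still between calls to the robot, and variables do not carry over. Pictures are saved under pics/ and viewed, and the job is handed in when it is done.

Besides the shell and the picture viewer there is one more tool, called after "Request:" as name(argument=value, ...) on one line, values as JSON. jog_arm: Moves the arm, as the interface text tells. Its arguments: {"type":"object","properties":{"turn":{"type":"array"},"slide":{"type":"array"},"grip":{"type":"array"},"newtons":{"type":"number"}},"required":["turn","slide","grip"]}

```bash
mkdir -p pics; cat > h.py <<'E'
from workcell import bot, eyes, nets
import numpy as np, cv2
from scipy.spatial.transform import Rotation as R
def shot(name,fn=None):
    p=eyes.read_camera(name)
    if fn: cv2.imwrite('pics/'+fn,p['img'][:,:,::-1])
    return p
def world(p,xyz):
    r=np.array(p['rotation']); 
    if r.shape!=(3,3): r=R.from_rotvec(r).as_matrix()
    return np.asarray(xyz)@r.T+np.array(p['position'])
def cloud(p):
    d=p['depth'];K=p['intrinsics'];v,u=np.mgrid[:480,:640]
    c=np.stack([(u-K[0,2])/K[0,0]*d,(v-K[1,2])/K[1,1]*d,d],-1)
    return world(p,c)
E
python3 - <<'E'
from h import *
np.set_printoptions(precision=4,suppress=True)
s=bot.read_state();print(s)
for c in ['top','scene']:
    p=shot(c,c+'0.png');print(c,p['position'],p['intrinsics'][0,0])
    np.savez(c+'0.npz',cl=cloud(p),img=p['img'])
    for t in ['tin','level','shelf','shelf_mid','knob_grip','tray','glue','screw_jar','spray_can','blue_tin','tape_roll','brush','carton']:
        r=nets.search_frame(t,p)
        print(t,[(np.round(world(p,a['xyz']),3).tolist(),round(a['conf'],2)) for a in r[:4]])
E
```

```text
{'time': 0.0, 'q': array([ 1.2851,  0.2648,  1.6054, -0.    ,  1.2737, -0.0369]), 'joint_vel': array([ 0.0017, -0.0001,  0.0002,  0.001 ,  0.0004,  0.0001]), 'joint_torque': array([ -0.001 , -51.5098, -36.7328,  -0.0002,   0.0125,   0.    ]), 'tool_pos': array([0.166 , 0.6535, 0.247 ]), 'tcp_rot': array([-1.5642,  0.1956, -0.1951]), 'wrist_force': array([0.5992, 0.2538, 0.6744]), 'torque': array([-0.0104,  0.0185, -0.0122]), 'width': 1.0016127302177482}
top [ 0.2014 -0.0166  1.5399] 590.8862370742711
tin [([0.59, -0.072, 0.163], 0.97), ([0.515, -0.385, 0.005], 0.3)]
level [([0.471, 0.317, 0.042], 0.72), ([0.375, 0.152, 0.032], 0.61), ([0.23, 0.304, 0.029], 0.59), ([0.759, -0.135, 0.081], 0.4)]
shelf [([0.568, -0.04, 0.092], 0.64)]
shelf_mid [([0.568, -0.041, 0.088], 0.8)]
knob_grip [([0.598, -0.228, 0.134], 0.67)]
tray [([0.519, -0.383, 0.002], 0.83)]
glue [([0.6, -0.387, 0.082], 0.87), ([0.471, 0.314, 0.044], 0.58), ([0.681, 0.343, 0.02], 0.23)]
screw_jar [([0.762, -0.133, 0.083], 0.67)]
spray_can [([0.775, 0.003, 0.132], 0.62)]
blue_tin [([0.787, 0.164, 0.068], 0.7), ([0.598, -0.22
[... 157 characters left out ...]
n [([0.611, -0.072, 0.16], 0.96)]
level [([0.489, 0.318, 0.047], 0.72), ([0.243, 0.308, 0.03], 0.71), ([0.383, 0.159, 0.026], 0.7), ([0.693, 0.346, 0.017], 0.31)]
shelf [([0.596, -0.035, 0.09], 0.6)]
shelf_mid [([0.598, -0.036, 0.088], 0.84)]
knob_grip [([0.609, -0.231, 0.138], 0.56), ([0.599, -0.038, 0.091], 0.41)]
tray [([0.518, -0.38, 0.009], 0.56)]
glue [([0.619, -0.379, 0.08], 0.82), ([0.329, -0.219, 0.026], 0.66), ([0.806, 0.165, 0.076], 0.6)]
screw_jar [([0.788, -0.126, 0.085], 0.72)]
spray_can [([0.804, 0.007, 0.142], 0.76)]
blue_tin [([0.807, 0.167, 0.073], 0.93)]
tape_roll [([0.33, -0.222, 0.026], 0.93), ([0.609, -0.231, 0.141], 0.74)]
brush [([0.693, 0.341, 0.02], 0.67)]
carton []
```

View pics/top0.png

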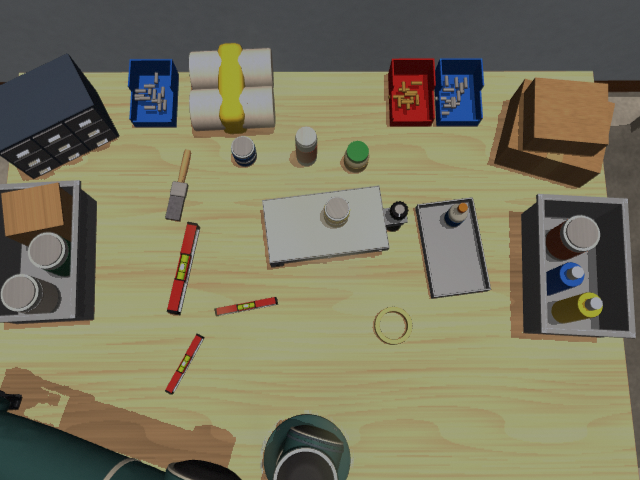

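View pics/scene0.png

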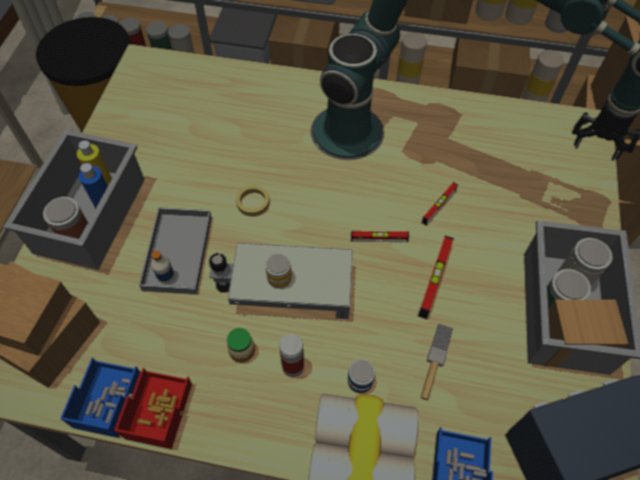

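The top picture shows the yellow tin on the shelf at about (336,210), the large level at (183,268) with two smaller look-alikes, the knob at (398,211), and the tray at (453,247) with glue at its upper end. Next I measure these from the point clouds.

```bash
cat > m.py <<'E'
from h import *
np.set_printoptions(precision=4,suppress=True)
def rect(P): 
    r=cv2.minAreaRect((P[:,:2]*1000).astype(np.float32)); return np.round(r[0],1),np.round(r[1],1),round(r[2],2),np.round(cv2.boxPoints(r),1).tolist()
for c in ['top','scene']:
    z=np.load(c+'0.npz');cl=z['cl'];img=z['img'].astype(int)
    X,Y,Z=cl[...,0],cl[...,1],cl[...,2]
    bench=(abs(X-.45)<.05)&(abs(Y-.0)<.05)&(Z<.03);print(c,'bench z',np.median(Z[bench]))
    # board
    m=(X>.4)&(X<.72)&(Y>-.25)&(Y<.15)&(Z>.07)&(Z<.105)
    m=cv2.morphologyEx(m.astype(np.uint8),cv2.MORPH_OPEN,np.ones((3,3)))>0
    P=cl[m];print('board',rect(P));
    A=np.c_[P[:,:2]-P[:,:2].mean(0),np.ones(len(P))];co=np.linalg.lstsq(A,P[:,2],rcond=None)[0];print(' plane',co,'at',P[:,:2].mean(0))
    m=(abs(X-.6)<.06)&(abs(Y+.07)<.06)&(Z>.155);P=cl[m];print('tin',len(P),P.mean(0),cv2.minEnclosingCircle((P[:,:2]*1000).astype(np.float32)))
    m=(abs(X-.6)<.06)&(abs(Y+.228)<.05)&(Z>.128);P=cl[m];print('knob',len(P),P.mean(0),cv2.minEnclosingCircle((P[:,:2]*1000).astype(np.float32)))
    m=(abs(X-.48)<.15)&(abs(Y-.317)<.06)&(Z>.036)&(Z<.06);P=cl[m];print('level',len(P),P[:,2].mean(),rect(P))
    m=(abs(X-.52)<.16)&(abs(Y+.38)<.11)&(Z>.025)&(Z<.042);P=cl[m];print('tray rim',len(P),rect(P))
    m=(abs(X-.6)<.06)&(abs(Y+.385)<.05)&(Z>.05);P=cl[m];print('glue',len(P),P.mean(0),P[:,2].max(),rect(P))
E
python3 m.py
```

```text
top bench z -0.0006026719632192812
board (array([579.5, -71.9]), array([171.2, 351.9]), 7.44, [[471.79998779296875, 91.4000015258789], [517.4000244140625, -257.5], [687.0999755859375, -235.3000030517578], [641.5, 113.5999984741211]])
 plane [0.0029 0.0094 0.088 ] at [ 0.5716 -0.0491]
tin 491 [ 0.5947 -0.0755  0.1631] ((596.149658203125, -75.52359771728516), 31.788164138793945)
knob 238 [ 0.5993 -0.2305  0.1349] ((599.7462158203125, -231.70413208007812), 23.109886169433594)
level 943 0.04374893561067852 (array([475.3, 319.9]), array([ 29.2, 240.1]), 79.57, [[354.6000061035156, 327.20001220703125], [590.7000122070312, 283.79998779296875], [596.0, 312.5], [359.79998779296875, 355.8999938964844]])
tray rim 683 (array([ 528.8, -383.8]), array([251.6, 152.6]), 7.53, [[394.1000061035156, -324.6000061035156], [414.1000061035156, -475.8999938964844], [663.5999755859375, -442.8999938964844], [643.5999755859375, -291.6000061035156]])
glue 338 [ 0.6019 -0.3853  0.0903] 0.12987540710816403 (array([ 604.8, -388.3]), array([47.4, 41.7]), 61.16, [[575.0999755859375, -399.0], [611.5999755859375, -419
[... 520 characters left out ...]
611541748047)
level 782 0.04516339134927236 (array([476.5, 320.6]), array([ 26. , 245.5]), 79.57, [[353.3999938964844, 330.0], [594.7999877929688, 285.6000061035156], [599.5999755859375, 311.20001220703125], [358.1000061035156, 355.6000061035156]])
tray rim 758 (array([ 530.1, -382.7]), array([258.1, 153. ]), 7.18, [[392.5, -322.8999938964844], [411.6000061035156, -474.70001220703125], [667.7000122070312, -442.5], [648.5, -290.70001220703125]])
glue 380 [ 0.6181 -0.3838  0.0888] 0.12973863899581217 (array([ 614.9, -385.9]), array([40.1, 47.4]), 44.63, [[584.0, -383.1000061035156], [617.2999877929688, -416.8999938964844], [645.9000244140625, -388.70001220703125], [612.5, -354.8999938964844]])
```

```bash
cat >> h.py <<'E'
def tgt(jawdeg, flip=False):
    # tool y down; z (jaw) horizontal at world angle jawdeg
    a=np.radians(jawdeg); z=np.array([np.cos(a),np.sin(a),0]); y=np.array([0,0,-1.]); x=np.cross(y,z)
    return R.from_matrix(np.c_[x,y,z])
def jaw():
    s=bot.read_state();m=R.from_rotvec(s['tcp_rot']).as_matrix();z=m[:,2]
    return np.degrees(np.arctan2(z[1],z[0])), m
def plan(pos,jawdeg):
    s=bot.read_state();m=R.from_rotvec(s['tcp_rot']).as_matrix()
    d=m.T@(np.array(pos)-s['tool_pos'])*1000
    rv=(R.from_matrix(m).inv()*tgt(jawdeg)).as_rotvec()
    print('t',round(s['time'],2),'pos',np.round(s['tool_pos'],4),'jaw',round(jaw()[0],2),'F',np.round(s['wrist_force'],1),'w',round(s['width'],3),'q6',round(s['q'][5],3))
    print(' slide(tool axes, mm, from now)',np.round(d,1),' turn deg',np.round(np.degrees(rv),2),'rad',np.round(rv,4))
E
python3 - <<'E'
from h import *
print(R.from_rotvec(bot.read_state()['tcp_rot']).as_matrix().round(3),jaw()[0])
plan([.599,-.0755,.23],7.4); plan([.599,-.0755,.23],97.4);plan([.599,-.0755,.23],-82.6)
p=shot('wrist','w0.png');print(p['position'],np.round(p['rotation'],3),p['intrinsics'])
E
```

```text
[[ 0.969 -0.     0.246]
 [-0.246 -0.     0.969]
 [-0.    -1.    -0.   ]] 75.7458758097592
t 1.4 pos [0.1662 0.6542 0.2483] jaw 75.75 F [0.5 1.  0. ] w 1.0 q6 -0.037
 slide(tool axes, mm, from now) [ 599.2   18.3 -600.7]  turn deg [ 0.   68.35 -0.  ] rad [ 0.      1.1929 -0.    ]
t 1.4 pos [0.1662 0.6542 0.2483] jaw 75.75 F [0.5 1.  0. ] w 1.0 q6 -0.037
 slide(tool axes, mm, from now) [ 599.2   18.3 -600.7]  turn deg [  0.   -21.65  -0.  ] rad [ 0.     -0.3779 -0.    ]
t 1.4 pos [0.1662 0.6542 0.2483] jaw 75.75 F [0.5 1.  0. ] w 1.0 q6 -0.037
 slide(tool axes, mm, from now) [ 599.2   18.3 -600.7]  turn deg [  0.   158.35   0.  ] rad [0.     2.7637 0.    ]
[0.09576702 0.67223586 0.37458018] [2.291 1.783 0.259] [[348.56521332   0.         319.22374478]
 [  0.         348.56521332 240.53958049]
 [  0.           0.           1.        ]]
```

View pics/w0.png

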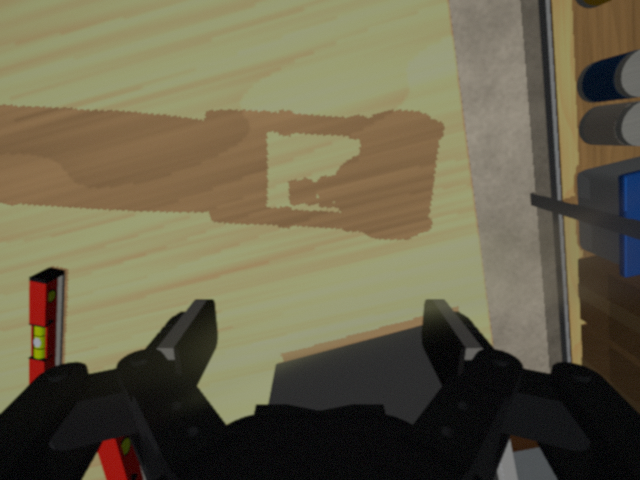

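The wrist picture shows the open fingers above the bench, with a small look-alike level at (45,310). I now travel to above the tin.

Request:
jog_arm(turn=[[0,0,0],[0,0,0],[0,0,0],[0,0,0],[0,0,0]], slide=[[35,0,-35],[35,0,-35],[35,0,-35],[35,0,-35],[35,0,-35]], grip=[100,100,100,100,100], newtons=40)

```text
time: 1.95
tool_pos: [0.2933, 0.4399, 0.2485]
tcp_rot: [-1.562, 0.194, -0.195]
wrist_force: [1.2, 1.4, -0.5]
width: 1.001
```

Request:
jog_arm(turn=[[0,0,0],[0,0,0],[0,0,0],[0,0,0],[0,0,0]], slide=[[35,0,-35],[35,0,-35],[35,0,-35],[35,0,-35],[35,0,-35]], grip=[100,100,100,100,100])

```text
time: 2.45
tool_pos: [0.4199, 0.227, 0.2487]
tcp_rot: [-1.561, 0.194, -0.196]
wrist_force: [1.0, -0.3, -0.8]
width: 1.0
```

Request:
jog_arm(turn=[[0,0,0],[0,0,0],[0,0,0],[0,0,0],[0,0,0]], slide=[[35,0,-35],[35,0,-35],[35,0,-35],[35,0,-35],[35,0,-35]], grip=[100,100,100,100,100])

```text
time: 2.95
tool_pos: [0.5466, 0.0141, 0.2487]
tcp_rot: [-1.562, 0.195, -0.196]
wrist_force: [1.0, 0.5, 0.1]
width: 1.002
```

```bash
cat > w.py <<'E'
import sys
from h import *
fn=sys.argv[1]
p=shot('wrist',fn+'.png');np.savez('wlast.npz',cl=cloud(p),img=p['img'])
for t in sys.argv[2:]:
    r=nets.search_frame(t,p);print(t,[(np.round(world(p,a['xyz']),4).tolist(),round(a['conf'],2)) for a in r[:3]])
E
python3 w.py w1 tin; python3 -c "
from h import *
cl=np.load('wlast.npz')['cl'];Z=cl[...,2];X=cl[...,0];Y=cl[...,1]
m=(abs(X-.6)<.05)&(abs(Y+.075)<.05)&(Z>.155)&(Z<.175);P=cl[m];print(len(P),P[:,2].mean(),cv2.minEnclosingCircle((P[:,:2]*1000).astype(np.float32)))
plan([.599,-.0755,.137],75.7)"
```

```text
tin [([0.5902, -0.0598, 0.1601], 0.87), ([0.5519, -0.0108, 0.0904], 0.59)]
2975 0.16435129662742062 ((596.7172241210938, -73.36869049072266), 31.214248657226562)
t 3.05 pos [0.5483 0.0111 0.2486] jaw 75.42 F [-0.4  1.   0.5] w 1.0 q6 -1.339
 slide(tool axes, mm, from now) [ 70.5 111.9 -70.8]  turn deg [ 0.1  -0.28  0.15] rad [ 0.0017 -0.0049  0.0026]
```

Request:
jog_arm(turn=[[0,0,0],[0,0,0],[0,0,0],[0,0,0],[0,0,0]], slide=[[35,0,-35],[35,0,-35],[0,40,0],[0,40,0],[0,20,0]], grip=[100,100,100,100,100])

```text
time: 3.55
tool_pos: [0.5939, -0.0684, 0.1444]
tcp_rot: [-1.561, 0.2, -0.191]
wrist_force: [-0.2, -0.5, -0.3]
width: 0.997
```

```bash
python3 w.py w2 ; python3 -c "
from h import *
plan([.598,-.0745,.137],75.7)"
```

```text
t 3.6 pos [ 0.5922 -0.0679  0.1416] jaw 75.73 F [-1.6  0.1 -2. ] w 0.999 q6 -1.478
 slide(tool axes, mm, from now) [ 7.3  4.5 -4.9]  turn deg [ 0.04  0.03 -0.57] rad [ 0.0006  0.0005 -0.01  ]
```

View pics/w2.png

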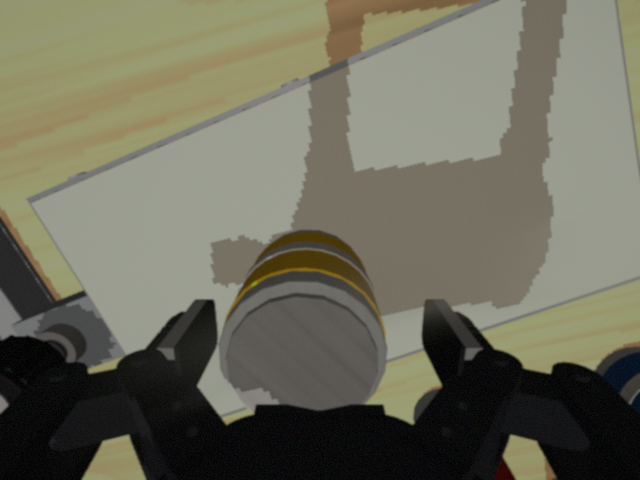

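The tin at (303,340) lies about 5 mm left of the centre line between the fingers. I correct that and then grip.

Request:
jog_arm(turn=[[0,0,0],[0,0,0],[0,0,0],[0,0,0],[0,0,0]], slide=[[5,0,-5],[0,6,0],[0,0,0],[0,0,0],[0,0,0]], grip=[100,100,55,55,55], newtons=40)

```text
time: 4.1
tool_pos: [0.6012, -0.0755, 0.1443]
tcp_rot: [-1.563, 0.193, -0.198]
wrist_force: [-0.9, -2.4, 4.7]
width: 0.713
```

Request:
jog_arm(turn=[[0,0,0],[0,0,0]], slide=[[0,0,0],[0,0,0]], grip=[40,40])

```text
time: 4.3
tool_pos: [0.6012, -0.0755, 0.1443]
tcp_rot: [-1.562, 0.193, -0.198]
wrist_force: [-0.8, -2.9, 5.8]
width: 0.712
```

```bash
python3 w.py w3 ; python3 -c "
from h import *
plan([.472,-.3906,.25],75.7)"
```

```text
t 4.35 pos [ 0.6012 -0.0755  0.1443] jaw 75.75 F [-1.6 -1.6  5.6] w 0.713 q6 -1.488
 slide(tool axes, mm, from now) [ -47.3 -105.8 -337.2]  turn deg [0.   0.05 0.19] rad [0.0001 0.0008 0.0033]
```

View pics/w3.png

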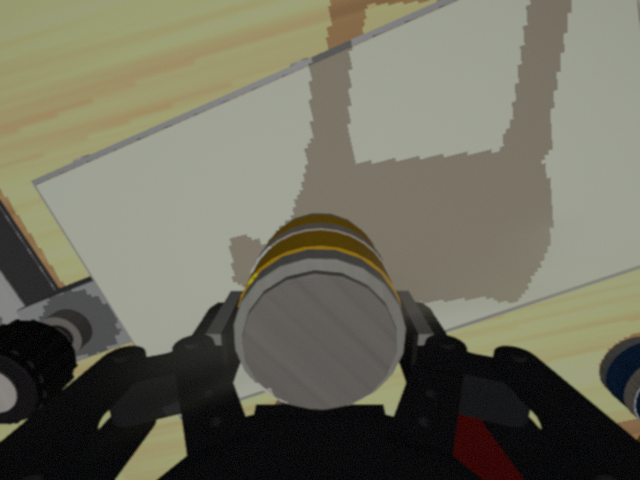

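The tin fills the space between the pads at (320,330). The width reading of 0.713 (about 61 mm) confirms the grip, so I lift and carry it.

Request:
jog_arm(turn=[[0,0,0],[0,0,0],[0,0,0],[0,0,0],[0,0,0]], slide=[[0,-20,0],[0,-40,0],[0,-40,0],[-6,-5,-45],[-6,0,-45]], grip=[40,40,40,40,40])

```text
time: 4.85
tool_pos: [0.5672, -0.1591, 0.2495]
tcp_rot: [-1.563, 0.189, -0.196]
wrist_force: [-0.4, -0.7, -5.9]
width: 0.715
```

Request:
jog_arm(turn=[[0,0,0],[0,0,0],[0,0,0],[0,0,0],[0,0,0]], slide=[[-7,0,-45],[-7,0,-45],[-7,0,-45],[-7,0,-45],[-7,0,-45]], grip=[40,40,40,40,40])

```text
time: 5.35
tool_pos: [0.4754, -0.3694, 0.2459]
tcp_rot: [-1.56, 0.196, -0.194]
wrist_force: [1.5, -0.2, -4.4]
width: 0.713
```

```bash
python3 w.py w4 tray_free; python3 -c "
from h import *
plan([.472,-.3906,.065],75.7)"
```

```text
tray_free [([0.4499, -0.3902, 0.0019], 0.95)]
t 5.45 pos [ 0.4737 -0.3732  0.2459] jaw 75.44 F [-0.   0.8 -4. ] w 0.711 q6 -2.023
 slide(tool axes, mm, from now) [  3.1 181.  -16.9]  turn deg [ 0.11 -0.26 -0.13] rad [ 0.002  -0.0045 -0.0023]
```

View pics/w4.png

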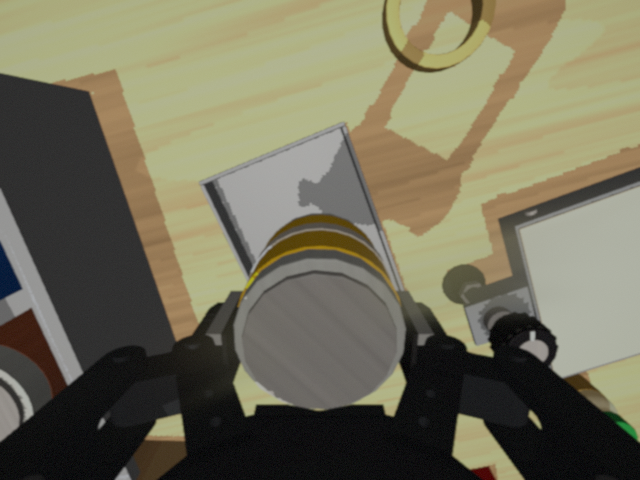

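The tin hangs upright at (320,330) over the free half of the tray, whose corner is at (345,125). Now I lower it.

Request:
jog_arm(turn=[[0,0,0],[0,0,0],[0,0,0],[0,0,0],[0,0,0]], slide=[[3,0,-17],[0,45,0],[0,45,0],[0,45,0],[0,35,0]], grip=[40,40,40,40,40])

```text
time: 5.95
tool_pos: [0.4746, -0.3842, 0.0736]
tcp_rot: [-1.56, 0.197, -0.192]
wrist_force: [0.6, 0.2, -4.1]
width: 0.712
```

Request:
jog_arm(turn=[[0,0,0],[0,0,0],[0,0,0],[0,0,0]], slide=[[0,8,0],[0,2,0],[0,2,0],[0,0,0]], grip=[40,40,40,40])

```text
time: 6.35
tool_pos: [0.4774, -0.3873, 0.0679]
tcp_rot: [-1.565, 0.192, -0.198]
wrist_force: [1.1, -0.1, -4.2]
width: 0.712
```

Request:
jog_arm(turn=[[0,0,0],[0,0,0],[0,0,0],[0,0,0]], slide=[[-4,2,-4],[0,2,0],[0,2,0],[0,0,0]], grip=[40,40,40,40])

```text
time: 6.75
tool_pos: [0.4706, -0.3891, 0.0594]
tcp_rot: [-1.562, 0.195, -0.196]
wrist_force: [-0.1, -0.4, -3.6]
width: 0.713
```

Request:
jog_arm(turn=[[0,0,0],[0,0,0]], slide=[[0,2,0],[0,0,0]], grip=[40,40])

```text
time: 6.95
tool_pos: [0.4707, -0.3891, 0.0594]
tcp_rot: [-1.562, 0.196, -0.195]
wrist_force: [-5.2, 2.4, 9.5]
width: 0.717
```

```bash
python3 w.py w5; python3 -c "
from h import *
cl=np.load('wlast.npz')['cl'];Z=cl[...,2];X=cl[...,0];Y=cl[...,1]
plan([.472,-.3906,.06],75.7)
for v,u in [(350,320),(300,320),(330,290),(150,330),(200,260)]: print(v,u,cl[v,u])
"
```

```text
t 7.0 pos [ 0.4707 -0.3892  0.0594] jaw 75.75 F [-4.5  1.5  8.1] w 0.715 q6 -2.053
 slide(tool axes, mm, from now) [ 1.6 -0.6 -1.1]  turn deg [ 0.02  0.05 -0.01] rad [ 0.0003  0.0008 -0.0002]
350 320 [ 0.46837414 -0.38806069  0.0813625 ]
300 320 [ 0.45050022 -0.38354469  0.0804311 ]
330 290 [ 0.45874224 -0.39614649  0.08067097]
150 330 [ 0.40750233 -0.36734207  0.00518316]
200 260 [ 0.42315111 -0.40885685  0.00471128]
```

View pics/w5.png

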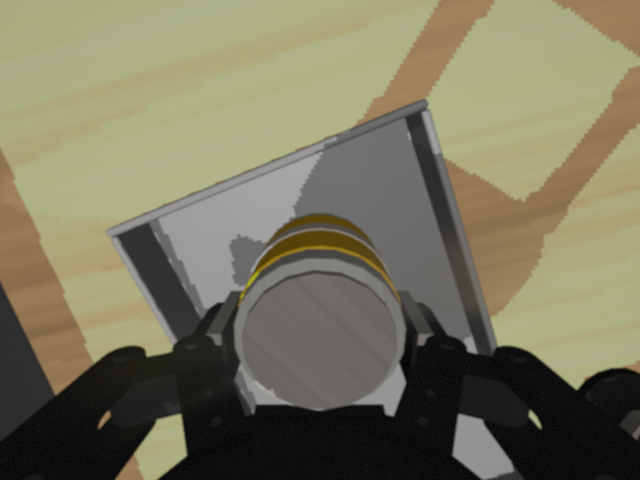

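The tin stands on the tray floor (top at z 0.081, contact force 8 N), so I release it and rise.

Request:
jog_arm(turn=[[0,0,0],[0,0,0],[0,0,0],[0,0,0],[0,0,0]], slide=[[0,-1,0],[0,0,0],[0,-15,0],[0,-45,0],[0,-45,0]], grip=[100,100,100,100,100])

```text
time: 7.5
tool_pos: [0.4701, -0.3882, 0.164]
tcp_rot: [-1.56, 0.197, -0.194]
wrist_force: [0.9, -1.4, -0.3]
width: 1.005
```

Request:
jog_arm(turn=[[0,0,0],[0,0,0],[0,0,0],[0,0,0],[0,0,0]], slide=[[0,-45,0],[0,-40,0],[-12,0,48],[-12,0,48],[-12,0,48]], grip=[100,100,100,100,100])

```text
time: 8.0
tool_pos: [0.4716, -0.2395, 0.2502]
tcp_rot: [-1.563, 0.194, -0.199]
wrist_force: [1.4, 0.8, -0.9]
width: 1.001
```

```bash
python3 -c "
from h import *
p=shot('top','top1.png');cl=cloud(p);X,Y,Z=cl[...,0],cl[...,1],cl[...,2]
m=(abs(X-.47)<.06)&(abs(Y+.39)<.06)&(Z>.07)&(Z<.09);P=cl[m];print(len(P),P.mean(0),P[:,2].std(),cv2.minEnclosingCircle((P[:,:2]*1000).astype(np.float32)))
plan([.476,.320,.2],79.6)
"
```

```text
262 [ 0.46044497 -0.3965268   0.07829777] 0.0035584179560268457 ((465.846923828125, -388.50689697265625), 31.066919326782227)
t 8.05 pos [ 0.4708 -0.2322  0.2495] jaw 75.84 F [-2.6  6.7 -0.7] w 0.997 q6 -1.835
 slide(tool axes, mm, from now) [-130.1   52.8  536.4]  turn deg [-0.34 -3.76 -0.01] rad [-0.0059 -0.0657 -0.0003]
```

View pics/top1.png

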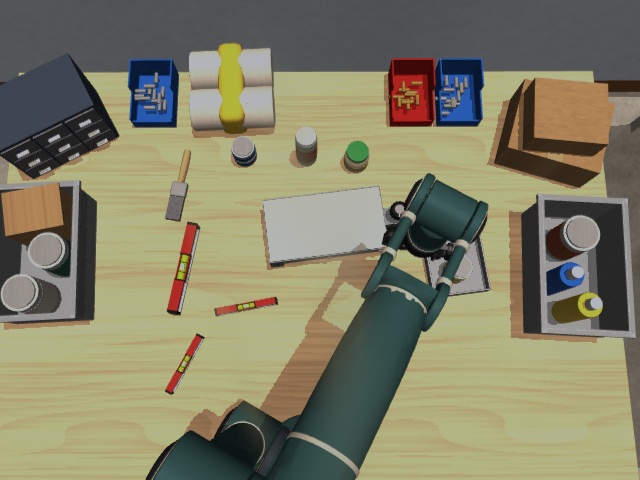

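The tin stands in the tray's free half at (460,270). I go on to the level.

Request:
jog_arm(turn=[[0,0,0],[0,0,0],[0,0,0],[0,0,0],[0,0,0]], slide=[[-12,0,48],[-12,0,48],[-12,0,48],[-12,0,48],[-12,0,48]], grip=[100,100,100,100,100])

```text
time: 8.55
tool_pos: [0.4723, 0.0087, 0.2497]
tcp_rot: [-1.562, 0.194, -0.197]
wrist_force: [0.7, 0.4, -0.1]
width: 1.004
```

Request:
jog_arm(turn=[[0,0,0],[0,0,0],[0,0,0],[0,0,0],[0,-0.065,0]], slide=[[-12,0,48],[-12,0,48],[-12,0,48],[-12,0,48],[-5,30,35]], grip=[100,100,100,100,100])

```text
time: 9.05
tool_pos: [0.4798, 0.2446, 0.2242]
tcp_rot: [-1.56, 0.134, -0.149]
wrist_force: [0.8, -0.3, 0.4]
width: 0.998
```

```bash
python3 w.py w6 level; python3 -c "
from h import *
cl=np.load('wlast.npz')['cl'];Z=cl[...,2];X=cl[...,0];Y=cl[...,1]
m=(abs(X-.48)<.15)&(abs(Y-.317)<.06)&(Z>.038)&(Z<.06);P=cl[m];print(len(P),P[:,2].mean(),cv2.minAreaRect((P[:,:2]*1000).astype(np.float32)))
plan([.476,.320,.034],79.6)
"
```

```text
level [([0.3768, 0.1566, 0.033], 0.85), ([0.4554, 0.3226, 0.0452], 0.77), ([0.3038, 0.2761, 0.0091], 0.67)]
8166 0.044839701265595756 ((475.5344543457031, 320.58453369140625), (26.697162628173828, 239.53492736816406), 79.60088348388672)
t 9.15 pos [0.4751 0.2433 0.2158] jaw 79.81 F [-1.3 -0.6 -0.6] w 1.001 q6 -0.968
 slide(tool axes, mm, from now) [-12.  181.8  75.8]  turn deg [ 0.05  0.21 -0.22] rad [ 0.0009  0.0036 -0.0038]
```

View pics/w6.png

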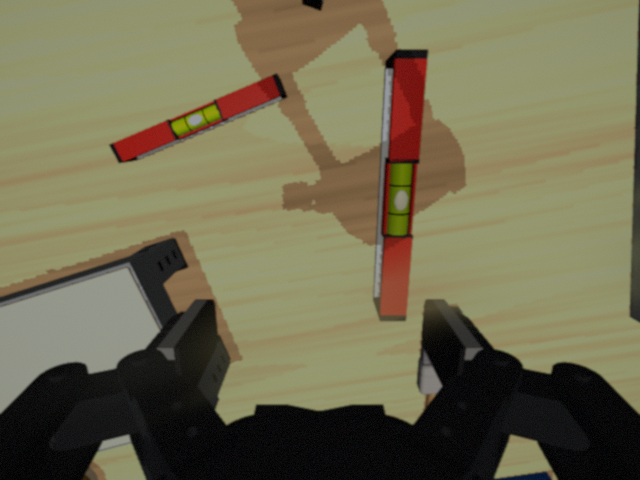

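The large level runs upright in view from (405,50) to (390,320), with the vial at (400,200). I align over its middle and descend.

Request:
jog_arm(turn=[[0,0,0],[0,0,0],[0,0,0],[0,0,0],[0,0,0]], slide=[[-6,0,38],[-6,0,38],[0,45,0],[0,45,0],[0,20,0]], grip=[100,100,100,100,100])

```text
time: 9.65
tool_pos: [0.477, 0.3154, 0.1051]
tcp_rot: [-1.569, 0.147, -0.141]
wrist_force: [-0.5, -0.8, 0.0]
width: 1.003
```

```bash
python3 w.py w7; python3 -c "
from h import *
plan([.4755,.3205,.034],79.6)
"
```

```text
t 9.7 pos [0.4756 0.3144 0.1027] jaw 79.46 F [-0.4 -0.4 -1.8] w 0.999 q6 -0.846
 slide(tool axes, mm, from now) [-0.8 68.6  6.4]  turn deg [ 0.36 -0.14 -0.38] rad [ 0.0063 -0.0025 -0.0067]
```

View pics/w7.png

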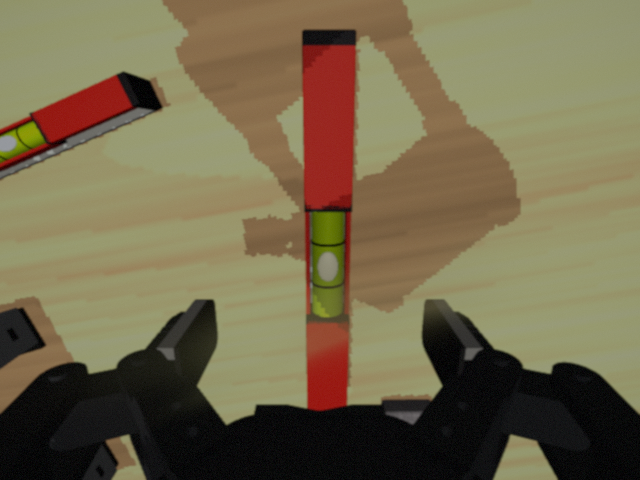

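The level (column about 328) lies nearly midway between the fingers, and the bubble shows clearly at (328,265). I descend and grip.

Request:
jog_arm(turn=[[0,0,0],[0,0,0],[0,0,0],[0,0,0],[0,0,0]], slide=[[0,30,4],[0,30,0],[0,8,0],[0,0,0],[0,0,0]], grip=[100,100,100,20,20], newtons=40)

```text
time: 10.2
tool_pos: [0.481, 0.3213, 0.0422]
tcp_rot: [-1.564, 0.143, -0.146]
wrist_force: [0.5, 0.0, 0.4]
width: 0.695
```

Request:
jog_arm(turn=[[0,0,0],[0,0,0],[0,0,0],[0,0,0]], slide=[[0,0,0],[0,0,0],[0,0,0],[0,0,0]], grip=[10,10,10,10])

```text
time: 10.6
tool_pos: [0.4807, 0.3211, 0.0422]
tcp_rot: [-1.565, 0.142, -0.146]
wrist_force: [-0.5, -2.4, 5.8]
width: 0.291
```

```bash
python3 w.py w8; python3 -c "
from h import *
plan([.577,-.0465,.2],7.44)
"
```

```text
t 10.65 pos [0.4807 0.321  0.0421] jaw 79.49 F [-1.  -3.1  5.9] w 0.294 q6 -0.841
 slide(tool axes, mm, from now) [ 162.1 -157.8 -343.7]  turn deg [-1.200e-01  7.205e+01  7.000e-02] rad [-2.1000e-03  1.2575e+00  1.2000e-03]
```

View pics/w8.png

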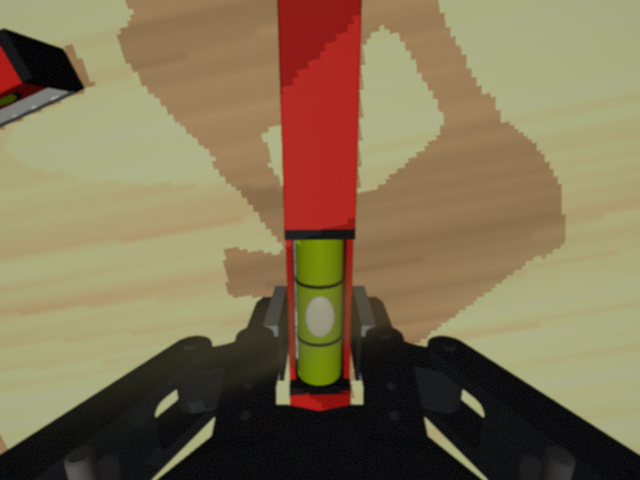

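The level is gripped at mid-window (width 0.294, about 25 mm) with the bubble at (320,317). Next I work out the transport rows.

```bash
python3 -c "
import numpy as np
d=np.array([96.9,-372.5])/9
for k in range(9):
    a=np.radians(79.49)-k*.14
    x=np.array([np.sin(a),-np.cos(a)]);z=np.array([np.cos(a),np.sin(a)])
    print(k,(d@x).round(1),(d@z).round(1))
"
```

```text
0 18.1 -38.7
1 23.4 -35.8
2 28.1 -32.2
3 32.4 -28.0
4 35.9 -23.2
5 38.8 -17.9
6 40.9 -12.3
7 42.3 -6.5
8 42.8 -0.6
```

Request:
jog_arm(turn=[[0,0,0],[0,0,0],[0,0,0],[0,0,0]], slide=[[0,-20,0],[0,-45,0],[0,-45,0],[0,-45,0]], grip=[10,10,10,10], newtons=60)

```text
time: 11.05
tool_pos: [0.4787, 0.3204, 0.1962]
tcp_rot: [-1.567, 0.145, -0.143]
wrist_force: [0.7, 0.2, -2.8]
width: 0.289
```

Request:
jog_arm(turn=[[0,0.14,0],[0,0.14,0],[0,0.14,0],[0,0.14,0],[0,0.14,0]], slide=[[18,0,-38],[23,0,-36],[28,0,-32],[32,0,-28],[36,0,-23]], grip=[10,10,10,10,10])

```text
time: 11.55
tool_pos: [0.5323, 0.1135, 0.1951]
tcp_rot: [-1.457, 0.694, -0.694]
wrist_force: [1.0, 0.6, -3.1]
width: 0.294
```

Request:
jog_arm(turn=[[0,0.14,0],[0,0.14,0],[0,0.14,0],[0,0.13,0],[0,0,0]], slide=[[38,0,-18],[40,0,-12],[42,0,-6],[42,0,0],[0,0,0]], grip=[10,10,10,10,10])

```text
time: 12.05
tool_pos: [0.5765, -0.0524, 0.1952]
tcp_rot: [-1.269, 1.111, -1.115]
wrist_force: [-0.4, -0.7, -2.4]
width: 0.287
```

```bash
cat > brd.py <<'E'
from h import *
p=shot('wrist','b%d.png'%int(bot.read_state()['time']*100));cl=cloud(p);Z=cl[...,2];X=cl[...,0];Y=cl[...,1]
np.savez('wlast.npz',cl=cl,img=p['img'])
m=(X>.4)&(X<.72)&(Y>-.21)&(Y<.15)&(Z>.075)&(Z<.1)
P=cl[m];print('board',len(P),cv2.minAreaRect((P[:,:2]*1000).astype(np.float32)),np.median(P[:,2]))
E
python3 brd.py; ls pics; python3 -c "
from h import *
plan([.5776,-.0515,.135],7.44)
"
```

```text
board 57606 ((577.5721435546875, -44.93144226074219), (166.85951232910156, 282.99957275390625), 7.293132781982422) 0.09015557584399667
b1205.png
scene0.png
top0.png
top1.png
w0.png
w1.png
w2.png
w3.png
w4.png
w5.png
w6.png
w7.png
w8.png
t 12.1 pos [ 0.5757 -0.05    0.1949] jaw 7.63 F [-0.8  0.3 -4. ] w 0.292 q6 -0.263
 slide(tool axes, mm, from now) [ 1.7 59.9  1.7]  turn deg [0.03 0.19 0.  ] rad [0.0005 0.0034 0.0001]
```

View pics/b1205.png

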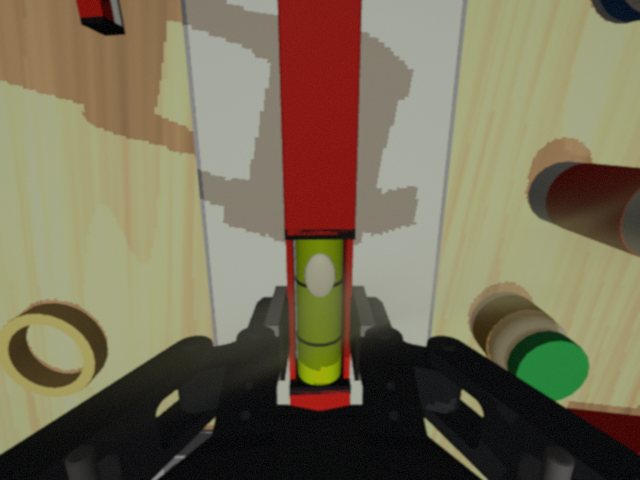

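The level hangs centred over the board (edges near columns 207 and 437 at row 300). The jar at (540,360) is clear, so I lower it.

Request:
jog_arm(turn=[[0,0.003,0],[0,0,0],[0,0,0],[0,0,0]], slide=[[2,35,2],[0,20,0],[0,5,0],[0,0,0]], grip=[10,10,10,10])

```text
time: 12.5
tool_pos: [0.5767, -0.0482, 0.1341]
tcp_rot: [-1.272, 1.111, -1.107]
wrist_force: [-0.0, -0.3, -3.0]
width: 0.291
```

Request:
jog_arm(turn=[[0,0,0],[0,0,0]], slide=[[0,2,0],[0,0,0]], grip=[10,10])

```text
time: 12.7
tool_pos: [0.579, -0.049, 0.1347]
tcp_rot: [-1.268, 1.107, -1.111]
wrist_force: [-0.1, 0.4, -3.3]
width: 0.283
```

Request:
jog_arm(turn=[[0,0,0],[0,0,0],[0,0,0]], slide=[[0,2,0],[0,2,0],[0,0,0]], grip=[10,10,10])

```text
time: 13.0
tool_pos: [0.579, -0.0493, 0.1314]
tcp_rot: [-1.268, 1.108, -1.111]
wrist_force: [-1.6, 0.7, 4.2]
width: 0.288
```

Request:
jog_arm(turn=[[0,0,0],[0,0,0],[0,0,0],[0,0,0],[0,0,0]], slide=[[0,0,0],[0,0,0],[0,0,0],[0,-15,0],[0,-25,0]], grip=[60,100,100,100,100])

```text
time: 13.5
tool_pos: [0.5764, -0.0491, 0.1683]
tcp_rot: [-1.272, 1.113, -1.107]
wrist_force: [-0.1, -0.3, 0.8]
width: 1.0
```

Request:
jog_arm(turn=[[0,0,0],[0,0,0],[0,0,0]], slide=[[0,-30,0],[0,-20,0],[0,0,0]], grip=[100,100,100])

```text
time: 13.8
tool_pos: [0.5809, -0.0497, 0.2247]
tcp_rot: [-1.265, 1.103, -1.115]
wrist_force: [0.6, -0.1, -0.7]
width: 1.001
```

```bash
python3 brd.py; ls -t pics|head -1; python3 -c "
from h import *
cl=np.load('wlast.npz')['cl'];m=(abs(cl[...,0]-.58)<.08)&(abs(cl[...,1]+.045)<.15)&(cl[...,2]>.122)&(cl[...,2]<.142)
n,l,st,c=cv2.connectedComponentsWithStats(m.astype(np.uint8))
for i in range(1,n):
  if st[i,4]>300: P=cl[l==i];print(st[i],cv2.minAreaRect((P[:,:2]*1000).astype(np.float32)),P[:,2].mean())
plan([.6015,-.231,.128],7.44)
"
```

```text
board 69889 ((578.7301025390625, -54.273834228515625), (166.8648223876953, 318.3599548339844), 7.332267761230469) 0.0899859260769656
b1380.png
[  289    38    47   360 14406] ((576.7117919921875, -45.22856903076172), (26.14519691467285, 240.3356170654297), 7.834416389465332) 0.13416902572578812
t 13.85 pos [ 0.5796 -0.0496  0.2223] jaw 7.67 F [-0.5 -0.4 -0.4] w 0.997 q6 -0.262
 slide(tool axes, mm, from now) [182.6  94.6  -3. ]  turn deg [-0.29  0.23  0.08] rad [-0.0051  0.0041  0.0014]
```

View pics/b1380.png

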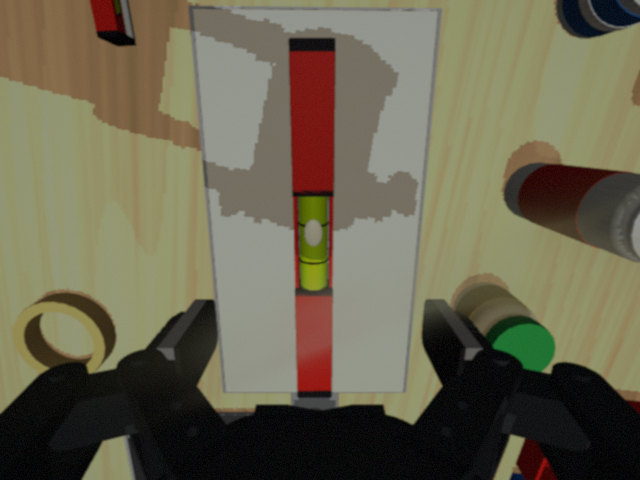

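The level lies along the middle of the board, at (576.7, −45.2) mm and 7.8°. The bubble at (313,232) is towards the leg end of the lines at rows 223 and 262, so I measure it now.

```bash
cat > bub.py <<'E'
from h import *
import sys
# sample along the vial axis in world, given level centre & yaw & z; print profile and fit
def bubble(p,cx,cy,yaw,z,save=None,L=.034,W=.010):
    r=np.array(p['rotation']); r=r if r.shape==(3,3) else R.from_rotvec(r).as_matrix()
    K=p['intrinsics'];t=np.array(p['position'])
    a=np.radians(yaw);ux=np.array([-np.sin(a),np.cos(a),0]);uy=np.array([np.cos(a),np.sin(a),0]) # ux: shelf +y
    s=np.arange(-L,L,.0002);w=np.arange(-W,W,.0005)
    S,Wg=np.meshgrid(s,w)
    pts=np.array([cx,cy,z])+S[...,None]*ux+Wg[...,None]*uy
    c=(pts-t)@r; uv=np.stack([c[...,0]/c[...,2]*K[0,0]+K[0,2],c[...,1]/c[...,2]*K[1,1]+K[1,2]],-1).astype(np.float32)
    im=cv2.remap(p['img'],uv[...,0],uv[...,1],cv2.INTER_CUBIC)
    if save: cv2.imwrite(save,cv2.resize(im[:,:,::-1],None,fx=2,fy=8,interpolation=cv2.INTER_NEAREST))
    return s,w,im
if __name__=='__main__':
    cx,cy,yaw,z=map(float,sys.argv[2:6])
    p=shot(sys.argv[1]);s,w,im=bubble(p,cx,cy,yaw,z,'pics/'+sys.argv[6])
    c=im[np.abs(w)<.004].astype(float).mean(0)
    g=c.sum(1);b=c[:,2]
    # lines: darkest near +-12.7 ; bubble : blue high
    import scipy.ndimage as nd
    for lo,hi in [(-.019,-.006),(.006,.019)]:
        k=(s>lo)&(s<hi); base=nd.median_filter(g,75); d=np.clip(base-g,0,None)*k; i=d.argmax(); kk=abs(s-s[i])<.0015; print('line',round((s[kk]*d[kk]).sum()/d[kk].sum()*1000,2),round(d.max()))
    m=b>(np.percentile(b,95)+np.percentile(b,30))/2; m&=abs(s)<.03
    l,n=nd.label(m); 
    for i in range(1,n+1):
        q=s[l==i]*1000
        if len(q)>20: print('bubble seg',q[0].round(2),q[-1].round(2),'c',q.mean().round(2))
E
python3 bub.py wrist .5767 -.0452 7.83 .132 bb1.png
```

```text
line -13.28 125
line 18.56 6
bubble seg -0.4 16.6 c 8.1
```

View pics/bb1.png

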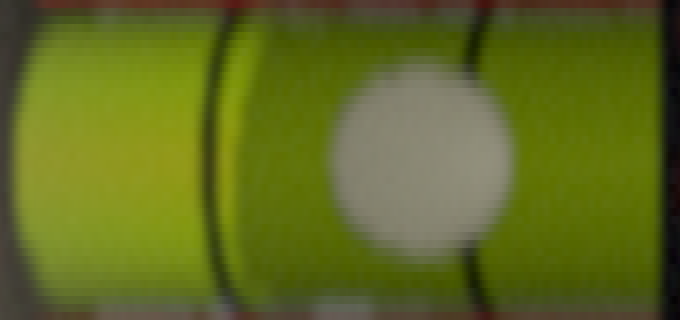

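The bubble centre is about 8.4 mm towards the legs, relative to the middle of the lines, which calls for about 2.8 rad clockwise. I move over the knob and turn the jaws back first to have room.

Request:
jog_arm(turn=[[0,0,0],[0,0,0],[0,0,0],[0,0,0],[0,-0.13,0]], slide=[[45,0,0],[45,0,-1],[45,0,-1],[47,0,-1],[0,0,0]], grip=[100,100,100,90,80])

```text
time: 14.4
tool_pos: [0.5985, -0.2353, 0.2172]
tcp_rot: [-1.324, 1.015, -1.014]
wrist_force: [-0.2, 0.5, -0.1]
width: 0.799
```

Request:
jog_arm(turn=[[0,-0.13,0],[0,-0.13,0],[0,-0.13,0],[0,-0.13,0],[0,-0.13,0]], slide=[[0,0,0],[0,0,0],[0,0,0],[0,0,0],[0,0,0]], grip=[75,75,75,75,75])

```text
time: 14.9
tool_pos: [0.5982, -0.2297, 0.217]
tcp_rot: [-1.51, 0.513, -0.507]
wrist_force: [1.1, -0.4, 1.1]
width: 0.749
```

```bash
python3 -c "
from h import *
p=shot('wrist','k1.png');cl=cloud(p)
m=(abs(cl[...,0]-.6)<.04)&(abs(cl[...,1]+.231)<.04)&(cl[...,2]>.13)&(cl[...,2]<.142);P=cl[m];print(len(P),P.mean(0),cv2.minEnclosingCircle((P[:,:2]*1000).astype(np.float32)))
plan([.601,-.2305,.128],60)
"
```

```text
3481 [ 0.59986195 -0.22941007  0.13667129] ((601.1210327148438, -230.60498046875), 22.8596134185791)
t 14.95 pos [ 0.5982 -0.2296  0.2171] jaw 52.94 F [-0.1  0.1 -0.6] w 0.755 q6 -1.329
 slide(tool axes, mm, from now) [ 3.1 89.   1.1]  turn deg [ 0.04 -7.06 -0.21] rad [ 0.0007 -0.1232 -0.0037]
```

View pics/k1.png

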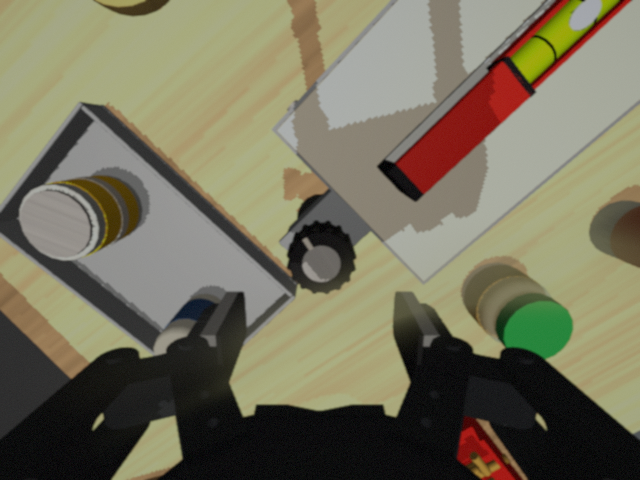

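The knob at (320,257) sits centrally between the fingers, and the tin stands well in the tray at left. I descend and grip the knob.

Request:
jog_arm(turn=[[0,-0.12,0],[0,0,0],[0,0,0],[0,0,0],[0,0,0]], slide=[[3,30,1],[0,40,0],[0,15,0],[0,4,0],[0,0,0]], grip=[75,75,75,75,75], newtons=40)

```text
time: 15.45
tool_pos: [0.6019, -0.2309, 0.1296]
tcp_rot: [-1.529, 0.423, -0.42]
wrist_force: [0.7, -1.0, 0.6]
width: 0.747
```

```bash
python3 -c "
from h import *
plan([.601,-.2305,.128],60)"
```

```text
t 15.45 pos [ 0.6019 -0.2309  0.1296] jaw 59.19 F [ 0.7 -1.   0.6] w 0.747 q6 -1.438
 slide(tool axes, mm, from now) [-1.   1.6 -0.1]  turn deg [ 0.01 -0.81 -0.1 ] rad [ 0.0002 -0.0141 -0.0017]
```

Request:
jog_arm(turn=[[0,0,0],[0,0,0],[0,0,0],[0,0,0]], slide=[[-1,1,0],[0,0,0],[0,0,0],[0,0,0]], grip=[30,30,30,30], newtons=40)

```text
time: 15.85
tool_pos: [0.6024, -0.2315, 0.1316]
tcp_rot: [-1.531, 0.418, -0.423]
wrist_force: [-1.7, -1.3, 6.6]
width: 0.474
```

Gripped at about 42 mm. Now I turn clockwise, which is +y of the tool.

Request:
jog_arm(turn=[[0,0.14,0],[0,0.14,0],[0,0.14,0],[0,0.14,0],[0,0.14,0]], slide=[[0,-1,0],[0,0,0],[0,0,0],[0,0,0],[0,0,0]], grip=[30,30,30,30,30])

```text
time: 16.35
tool_pos: [0.6019, -0.2318, 0.1316]
tcp_rot: [-1.348, 0.962, -0.966]
wrist_force: [-1.5, -3.2, 2.4]
width: 0.476
```

Request:
jog_arm(turn=[[0,0.14,0],[0,0.14,0],[0,0.14,0],[0,0.14,0],[0,0.14,0]], slide=[[0,0,0],[0,0,0],[0,0,0],[0,0,0],[0,0,0]], grip=[30,30,30,30,30])

```text
time: 16.85
tool_pos: [0.6013, -0.2318, 0.1316]
tcp_rot: [-1.011, 1.476, -1.479]
wrist_force: [-2.3, -3.3, 3.6]
width: 0.47
```

```bash
python3 -c "
from h import *
s=bot.read_state()
p=shot('wrist','k2.png');print(s['torque'])
plan([.601,-.2305,.128],60)"
```

```text
[-0.46066677  0.78367753  0.03526206]
t 16.9 pos [ 0.6013 -0.2318  0.1316] jaw -21.59 F [-4.3 -4.1  4.8] w 0.472 q6 -0.028
 slide(tool axes, mm, from now) [-1.1  3.6 -0.8]  turn deg [ 2.000e-02 -8.159e+01  1.200e-01] rad [ 4.000e-04 -1.424e+00  2.200e-03]
```

View pics/k2.png

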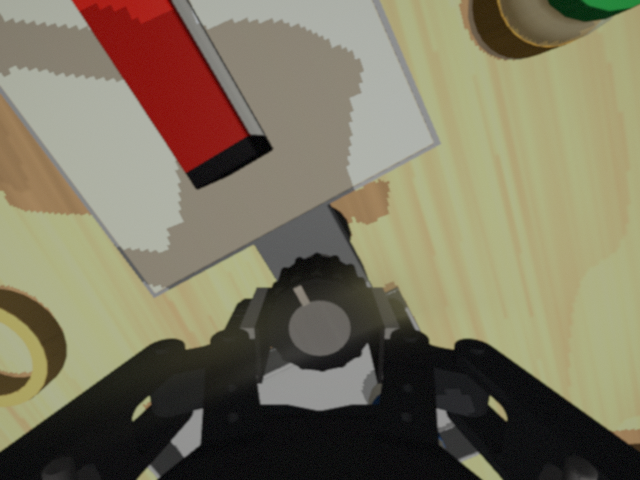

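The knob's mark at (303,293) keeps its place between the pads, so it turns without slip. I continue.

Request:
jog_arm(turn=[[0,0.14,0],[0,0.14,0],[0,0.14,0],[0,0.14,0],[0,0.14,0]], slide=[[0,0,0],[0,0,0],[0,0,0],[0,0,0],[0,0,0]], grip=[30,30,30,30,30])

```text
time: 17.4
tool_pos: [0.6009, -0.2314, 0.1316]
tcp_rot: [-0.498, 1.94, -1.942]
wrist_force: [-5.1, -2.7, 6.2]
width: 0.474
```

Request:
jog_arm(turn=[[0,0.14,0],[0,0.14,0],[0,0.14,0],[0,0.14,0],[0,0.12,0]], slide=[[0,0,0],[0,0,0],[0,0,0],[0,0,0],[0,0,0]], grip=[30,30,30,30,30])

```text
time: 17.9
tool_pos: [0.6008, -0.2308, 0.1316]
tcp_rot: [-0.189, -2.128, 2.128]
wrist_force: [-5.1, -1.6, 6.4]
width: 0.478
```

```bash
python3 -c "
from h import *
p=shot('wrist','k3.png')
plan([.601,-.2305,.128],60)"
```

```text
t 17.95 pos [ 0.6009 -0.2308  0.1316] jaw -100.47 F [-5.  -0.8  7.5] w 0.479 q6 1.349
 slide(tool axes, mm, from now) [-0.1  3.6 -0.3]  turn deg [ 6.0000e-02 -1.6047e+02  3.0000e-02] rad [ 1.0000e-03 -2.8007e+00  6.0000e-04]
```

View pics/k3.png

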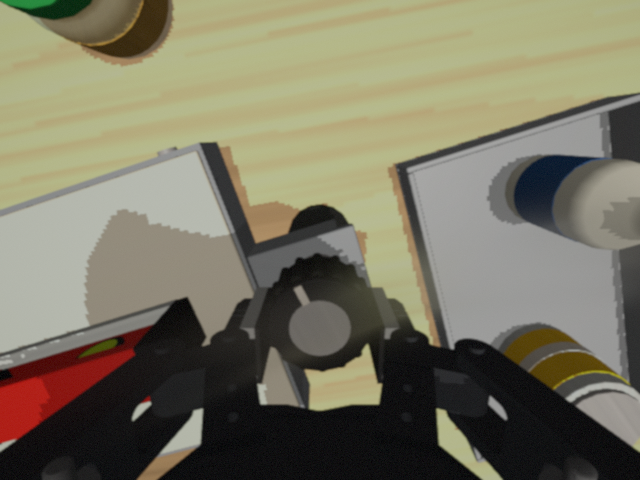

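The pads have turned 2.79 rad and the mark has still not moved between them. I release, rise and look at the bubble.

Request:
jog_arm(turn=[[0,0,0],[0,0,0],[0,0,0],[0,0,0],[0,0,0]], slide=[[0,0,0],[0,0,0],[0,-20,0],[0,-35,0],[0,-40,0]], grip=[75,75,75,75,100])

```text
time: 18.45
tool_pos: [0.6006, -0.2297, 0.2242]
tcp_rot: [-0.182, -2.131, 2.127]
wrist_force: [1.3, 0.3, -0.2]
width: 0.898
```

Request:
jog_arm(turn=[[0,0,0],[0,0,0],[0,0,0],[0,0,0],[0,-0.11,0]], slide=[[14,0,-44],[14,0,-45],[14,0,-45],[14,0,-45],[0,0,0]], grip=[100,100,100,100,100])

```text
time: 18.95
tool_pos: [0.5768, -0.0389, 0.2253]
tcp_rot: [-0.062, -2.196, 2.189]
wrist_force: [0.3, -1.3, 0.0]
width: 1.001
```

Request:
jog_arm(turn=[[0,-0.11,0],[0,-0.1,0],[0,0,0],[0,0,0]], slide=[[0,0,0],[0,0,0],[0,0,0],[0,0,0]], grip=[100,100,100,100])

```text
time: 19.35
tool_pos: [0.5776, -0.0444, 0.2252]
tcp_rot: [-0.154, 2.147, -2.147]
wrist_force: [0.9, 0.3, 0.2]
width: 1.0
```

```bash
python3 bub.py wrist .5767 -.0452 7.83 .132 bb2.png; python3 -c "
from h import *
p=shot('wrist','k4.png');cl=cloud(p)
m=(abs(cl[...,0]-.58)<.08)&(abs(cl[...,1]+.045)<.15)&(cl[...,2]>.122)&(cl[...,2]<.145)
n,l,st,c=cv2.connectedComponentsWithStats(m.astype(np.uint8))
for i in range(1,n):
  if st[i,4]>300: P=cl[l==i];print(st[i],cv2.minAreaRect((P[:,:2]*1000).astype(np.float32)),P[:,2].mean())
plan([.5767,-.0452,.2],-82.2)"
```

```text
line -11.93 114
line 13.81 115
bubble seg -7.2 10.0 c 1.4
[  134   228   372    46 14727] ((576.5460815429688, -44.574302673339844), (26.864013671875, 240.34637451171875), 7.8674116134643555) 0.13424515071473808
t 19.45 pos [ 0.5776 -0.0446  0.2252] jaw -81.78 F [0.1 1.2 0. ] w 0.998 q6 1.307
 slide(tool axes, mm, from now) [ 1.  25.2  0.5]  turn deg [ 0.01  0.42 -0.01] rad [ 0.0002  0.0073 -0.0001]
```

View pics/k4.png

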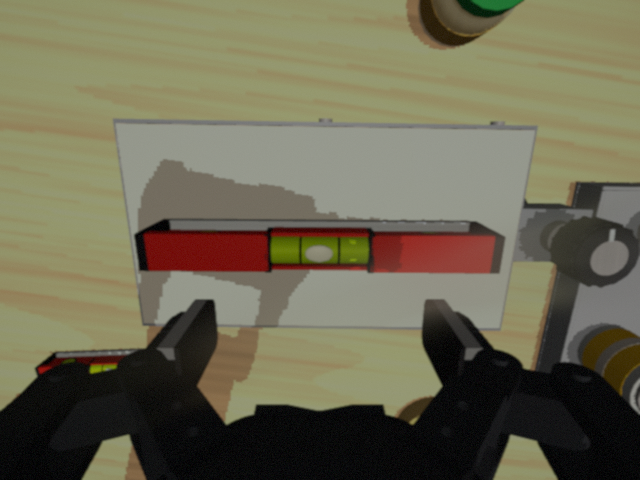

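View pics/bb2.png

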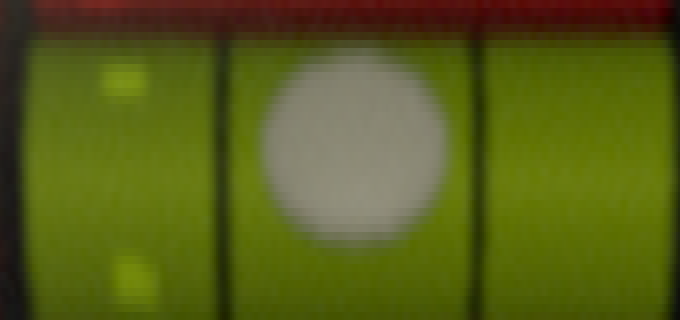

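The bubble at (318,253) sits between the lines at columns 301 and 340, measured about 0.5 mm off centre. I now descend with the fingers astride the window to press on the solid edge at both sides.

Request:
jog_arm(turn=[[0,0.007,0],[0,0,0],[0,0,0],[0,0,0]], slide=[[1,30,1],[0,25,0],[0,5,0],[0,0,0]], grip=[100,100,100,100])

```text
time: 19.85
tool_pos: [0.5758, -0.0457, 0.1641]
tcp_rot: [-0.151, 2.152, -2.151]
wrist_force: [1.6, 0.2, 0.9]
width: 0.996
```

```bash
python3 bub.py wrist .5767 -.0452 7.83 .132 bb3.png; python3 -c "
from h import *
p=shot('wrist','k5.png')
plan([.5767,-.0448,.16],-82.15)"
```

```text
line -11.96 108
line 13.85 137
bubble seg -7.2 9.8 c 1.3
t 19.95 pos [ 0.5775 -0.0459  0.1665] jaw -82.13 F [0.1 0.6 0.4] w 0.997 q6 1.311
 slide(tool axes, mm, from now) [ 0.7  6.5 -1.2]  turn deg [-0.02  0.02 -0.09] rad [-0.0004  0.0004 -0.0016]
```

View pics/k5.png

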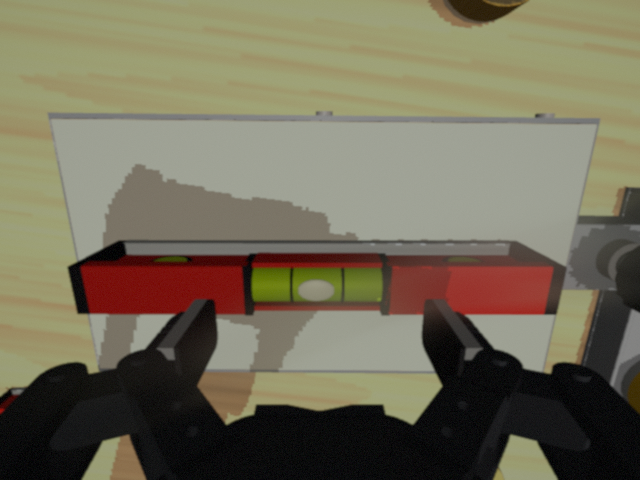

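Request:
jog_arm(turn=[[0,0,0],[0,0,0],[0,0,0],[0,0,0]], slide=[[0,5,0],[0,4,0],[0,2,0],[0,0,0]], grip=[100,100,100,100])

```text
time: 20.35
tool_pos: [0.5765, -0.0456, 0.154]
tcp_rot: [-0.149, 2.15, -2.15]
wrist_force: [0.4, 0.1, 1.2]
width: 1.004
```

Request:
jog_arm(turn=[[0,0,0],[0,0,0],[0,0,0]], slide=[[0,2,0],[0,2,0],[0,0,0]], grip=[100,100,100])

```text
time: 20.65
tool_pos: [0.5764, -0.0457, 0.1499]
tcp_rot: [-0.149, 2.15, -2.15]
wrist_force: [-0.3, -1.1, -0.2]
width: 1.001
```

```bash
python3 -c "
from h import *
p=shot('wrist','k6.png')
plan([.5767,-.0448,.16],-82.15)"
```

```text
t 20.7 pos [ 0.5765 -0.0457  0.15  ] jaw -82.1 F [-0.6 -0.3  0.2] w 1.003 q6 1.311
 slide(tool axes, mm, from now) [ -0.3 -10.   -0.8]  turn deg [0.01 0.05 0.02] rad [0.0001 0.0008 0.0004]
```

View pics/k6.png

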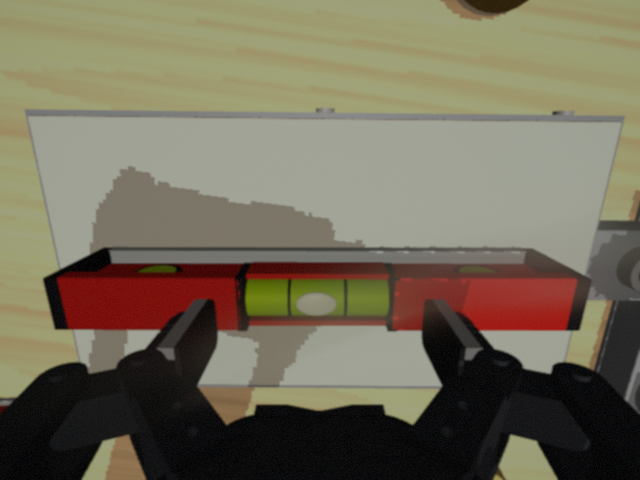

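The finger tips at (210,310) and (430,310) come down onto the solid red edge on either side of the window. I keep stepping down.

Request:
jog_arm(turn=[[0,0,0],[0,0,0],[0,0,0],[0,0,0]], slide=[[0,2,0],[0,2,0],[0,2,0],[0,0,0]], grip=[100,100,100,100])

```text
time: 21.1
tool_pos: [0.5763, -0.0457, 0.1438]
tcp_rot: [-0.149, 2.151, -2.15]
wrist_force: [0.2, 0.4, 0.2]
width: 1.003
```

Request:
jog_arm(turn=[[0,0,0],[0,0,0],[0,0,0],[0,0,0]], slide=[[0,1,0],[0,1,0],[0,1,0],[0,0,0]], grip=[100,100,100,100])

```text
time: 21.5
tool_pos: [0.5765, -0.0457, 0.1411]
tcp_rot: [-0.149, 2.15, -2.15]
wrist_force: [-0.8, 0.0, -0.6]
width: 0.998
```

Request:
jog_arm(turn=[[0,0,0],[0,0,0],[0,0,0]], slide=[[0,1,0],[0,1,0],[0,0,0]], grip=[100,100,100])

```text
time: 21.8
tool_pos: [0.5765, -0.0457, 0.1391]
tcp_rot: [-0.149, 2.15, -2.15]
wrist_force: [-0.7, -0.3, 0.4]
width: 0.995
```

Request:
jog_arm(turn=[[0,0,0],[0,0,0]], slide=[[0,1,0],[0,0,0]], grip=[100,100])

```text
time: 22.0
tool_pos: [0.5768, -0.0457, 0.1388]
tcp_rot: [-0.148, 2.15, -2.15]
wrist_force: [-1.8, 0.7, 3.2]
width: 0.997
```

Contact at z ≈ 0.1388. I add 1 mm at a time.

Request:
jog_arm(turn=[[0,0,0],[0,0,0],[0,0,0]], slide=[[0,1,0],[0,0,0],[0,0,0]], grip=[100,100,100])

```text
time: 22.3
tool_pos: [0.5769, -0.0457, 0.1388]
tcp_rot: [-0.148, 2.15, -2.15]
wrist_force: [-3.9, 0.4, 8.8]
width: 1.002
```

Request:
jog_arm(turn=[[0,0,0],[0,0,0],[0,0,0]], slide=[[0.5,1,0],[0,0,0],[0,0,0]], grip=[100,100,100])

```text
time: 22.6
tool_pos: [0.5769, -0.0457, 0.1388]
tcp_rot: [-0.146, 2.149, -2.149]
wrist_force: [-4.2, 1.9, 12.1]
width: 1.002
```

```bash
python3 bub.py wrist .5767 -.0452 7.83 .132 bb4.png; python3 -c "
from h import *
p=shot('wrist','k7.png')
print([np.round(bot.read_state()['torque'],2)])
plan([.5767,-.0448,.16],-82.15)"
```

```text
line -12.03 98
line 13.85 122
bubble seg -7.2 10.0 c 1.4
[array([0.32, 0.81, 0.05])]
t 22.7 pos [ 0.5769 -0.0457  0.1388] jaw -82.1 F [-4.1  0.6 12.9] w 1.003 q6 1.311
 slide(tool axes, mm, from now) [  0.  -21.2  -0.9]  turn deg [-0.01  0.05 -0.1 ] rad [-0.0002  0.0008 -0.0018]
```

View pics/k7.png

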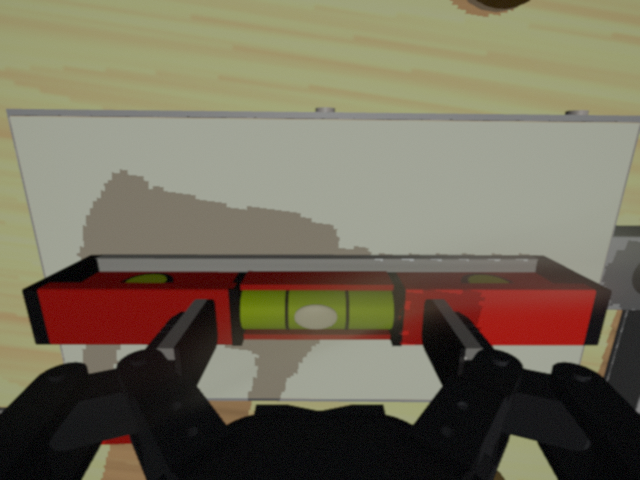

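The bubble at (316,317) is centred between the lines at columns 287 and 346 while I press at 12–13 N. I add a little force, then hold and check.

Request:
jog_arm(turn=[[0,0,0],[0,0,0],[0,0,0],[0,0,0],[0,0,0]], slide=[[0.3,0.5,0],[0,0,0],[0,0,0],[0,0,0],[0,0,0]], grip=[100,100,100,100,100])

```text
time: 23.2
tool_pos: [0.5769, -0.0457, 0.1388]
tcp_rot: [-0.146, 2.149, -2.149]
wrist_force: [-4.7, 0.7, 13.7]
width: 1.002
```

Request:
jog_arm(turn=[[0,0,0],[0,0,0],[0,0,0],[0,0,0],[0,0,0]], slide=[[0,0,0],[0,0,0],[0,0,0],[0,0,0],[0,0,0]], grip=[100,100,100,100,100])

```text
time: 23.7
tool_pos: [0.5769, -0.0457, 0.1388]
tcp_rot: [-0.146, 2.149, -2.149]
wrist_force: [-5.3, 1.5, 13.9]
width: 1.001
```

```bash
python3 bub.py wrist .5767 -.0452 7.83 .132 bb5.png; python3 -c "
from h import *
p=shot('scene','s9.png')
plan([.5767,-.0448,.16],-82.15)"
```

```text
line -12.01 98
line 13.83 122
bubble seg -7.2 10.0 c 1.4
t 23.8 pos [ 0.5769 -0.0457  0.1388] jaw -82.11 F [-4.6 -0.2 15.2] w 0.999 q6 1.31
 slide(tool axes, mm, from now) [ -0.  -21.2  -0.9]  turn deg [-0.01  0.04 -0.14] rad [-0.0002  0.0008 -0.0024]
```

View pics/s9.png

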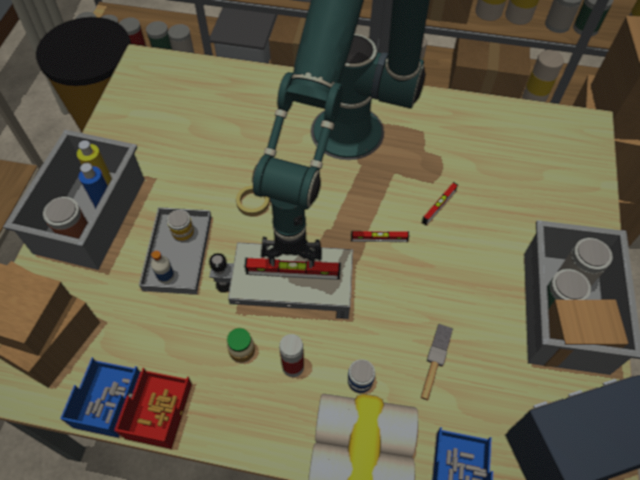

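The scene picture shows the tin in the free half of the tray at (180,225), the level pressed on the shelf at (293,267), and everything else where it was. I hand the job in while still pressing at about 14 N.

```bash
python3 -c "
from workcell import bot
print(bot.finish_job())"
```

```text
the job is handed in; nothing more can be done
None
```

The job was handed in at about 24 s, with the arm still pressing the level down on the shelf and the bubble centred.

- **Tin:** The yellow tin stands upright in the free half of the tray. A depth check put it about 6 mm from the middle of that half.
- **Level:** I laid the large red level along the middle of the shelf and let go of it. It measured within about 2 mm of the board's centre line and about 0.4° from the board's direction.
- **Knob:** Before turning, the bubble was about 8.4 mm towards the legs. I turned the knob about 2.79 rad clockwise, and it did not slip in the fingers. The bubble then read about 0.5 mm off centre.
- **Pressing:** The open fingers press on the solid edge either side of the window. The downward force read 13.7 to 15.2 N, steady for a second, with the bubble still about 0.5 mm off centre.

The only imperfection in the last checks is a small sideways force of about 5 N on the tool. It did not move the arm or the bubble. The last scene picture showed everything else where it had been.

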